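Make up the two-tier picnic caddy

TASK

Make up the two kits of the wooden picnic caddy: lay the matchbox and the wooden clothes-peg flat in the lower tier, the tray with the four corner posts, one to each compartment, and only then stack the upper tier on it so that all four corner pins drop fully into the sockets. The upper tier carries the seasoning kit: the salt mill standing upright in one compartment and the lime in the other. Leave the lemon and the spice jar where they are.

Things in the scene. Friction and masses are not known exactly. Their poses are not given: they have to be found in the camera images.
- lower_tier: Fixed open wooden tray, 200 (x) by 120 (y), all in mm, with four pale corner posts. Origin: centre of underside, on the worktop. Floor top z 6, 5 mm walls up to z 16. Divider at x = 0, 6 thick, up to z 15; compartment centres x = +-49, y 0: one thing in each, either way. Posts 30 square at x +-85, y +-45, tops z 42, each with a round socket 14 wide, 14 deep, bevelled mouth.
- upper_tier: Loose wooden tray, 200 (x) by 120 (y), all in mm, 0.28 kg, on four pins at x +-85, y +-45: 10 long, 10 thick, tips 5. Origin: centre, at pin tips. Underside z 10, floor z 16, 5 mm rim to z 30. Pale grip board at x 0: 12 thick (x), 80 wide (y), top z 60. Compartment centres x = +-50, y 0, either use. Seated: on the post tops, origin 32 above lower tier's; half turn also fits.
- matchbox: Matchbox lying flat: 35 mm (own x) by 52 mm (own y), 14 mm high. Origin: centre of the underside; z up.
- clothes_peg: Wooden clothes-peg lying flat: 15 mm (own x) by 72 mm (own y), 12 mm high. Origin: centre of the underside; z up.
- mill: Salt mill: standing clear glass shaker with white salt and a grey domed top, round, 44 mm across up to z 66 mm, the top 34 mm across, 90 mm high. Origin: centre of the underside; z up.
- lime: Lime, green and nearly round: 55 mm (own x) by 47 mm (own y), 48 mm high; it can roll a little. Origin: centre of the underside as it lies at the start; z up.
- lemon: Lemon, yellow and longer than the lime: 83 mm (own x) by 58 mm (own y), 58 mm high; not wanted, leave it. Origin: centre of the underside; z up.
- spice_jar: Spice jar: standing round jar with a label and green lid, 46 mm across, 106 mm high; not wanted, leave it. Origin: centre of the underside; z up.
Mind the look-alikes: they are no part of the job. What is shaped like the mill but black or turquoise is not meant.

How it is judged:
On the way, in this order (a step that is already met when the one before it is completed fails the run):
1. matchbox and clothes-peg lie released in the lower tier, one to each compartment (((x of matchbox in the frame of lower_tier above 0.012 m and x of clothes_peg in the frame of lower_tier below -0.012 m) or (x of clothes_peg in the frame of lower_tier above 0.012 m and x of matchbox in the frame of lower_tier below -0.012 m)) and y of matchbox in the frame of lower_tier between -0.055 and 0.055 m and x of matchbox in the frame of lower_tier between -0.095 and 0.095 m and z of matchbox in the frame of lower_tier between 0 and 0.024 m and y of clothes_peg in the frame of lower_tier between -0.055 and 0.055 m and x of clothes_peg in the frame of lower_tier between -0.095 and 0.095 m and z of clothes_peg in the frame of lower_tier between 0 and 0.024 m and linear speed of each of matchbox, clothes_peg below 0.02 m/s and angle between matchbox's own z axis and vertical below 0.25 rad and contact force between the fingers and matchbox below 0.1 N and contact force between the fingers and clothes_peg below 0.1 N), for 0.2 s.
2. the upper tier is stacked, all four pins in their sockets (horizontal distance between upper_tier and lower_tier below 0.008 m and angle between the x axis of upper_tier and the x axis of lower_tier, either way round below 0.06 rad and angle between upper_tier's own z axis and vertical below 0.04 rad and z of upper_tier in the frame of lower_tier between 0.026 and 0.036 m and linear speed of upper_tier below 0.02 m/s), for 0.2 s.
At the end, for the whole second after the job is handed in: Matchbox (flat) and peg lie in the lower tier, one per compartment; the upper tier is seated on it: within 8 mm sideways, 0.06 rad aligned, 0.04 rad level, height 26-36 mm above; the mill (upright within 0.15 rad) and the lime are in it, one per compartment; all at rest, under 0.02 m/s (all of step 2 and ((x of matchbox in the frame of lower_tier above 0.012 m and x of clothes_peg in the frame of lower_tier below -0.012 m) or (x of clothes_peg in the frame of lower_tier above 0.012 m and x of matchbox in the frame of lower_tier below -0.012 m)) and y of matchbox in the frame of lower_tier between -0.055 and 0.055 m and x of matchbox in the frame of lower_tier between -0.095 and 0.095 m and z of matchbox in the frame of lower_tier between 0 and 0.024 m and y of clothes_peg in the frame of lower_tier between -0.055 and 0.055 m and x of clothes_peg in the frame of lower_tier between -0.095 and 0.095 m and z of clothes_peg in the frame of lower_tier between 0 and 0.024 m and linear speed of each of matchbox, clothes_peg, mill, lime below 0.02 m/s and angle between matchbox's own z axis and vertical below 0.25 rad and ((x of mill in the frame of upper_tier above 0.006 m and x of lime in the frame of upper_tier below -0.006 m) or (x of lime in the frame of upper_tier above 0.006 m and x of mill in the frame of upper_tier below -0.006 m)) and angle between mill's own z axis and vertical below 0.15 rad and y of mill in the frame of upper_tier between -0.057 and 0.057 m and x of mill in the frame of upper_tier between -0.097 and 0.097 m and z of mill in the frame of upper_tier between 0.01 and 0.025 m and y of lime in the frame of upper_tier between -0.057 and 0.057 m and x of lime in the frame of upper_tier between -0.097 and 0.097 m and z of lime in the frame of upper_tier between 0.01 and 0.075 m); the robot touches nothing.
It fails at once if the lemon is moved by more than 30 mm (distance of lemon from where it was at the start of the episode above 0.03 m).
It fails at once if the spice jar is moved by more than 30 mm (distance of spice_jar from where it was at the start of the episode above 0.03 m).
It also fails if it takes over 128 s, if anything falls off the work surface, if the arm or the gripper's body presses on something with over 40 N, if the wrist force passes 120 N, or if a joint passes its speed limit or range.

ROBOT

A 6-joint arm with a two-finger parallel gripper is mounted at the origin on a cart in front of the work surface, level with it; the furniture and walls round the work are solid. World frame = base frame: x ahead of the robot, y to its left, z up, the work surface at z = 0. Lengths are in m, angles in rad, forces in N, time in s.
With the tool pointing down it reaches from about 0.25 to 0.725 m from the base axis. Payload 4 kg.
Tool frame: the origin (TCP) lies midway between the tips of the shut fingers; the grasp point (between the pads) lies 19 mm behind it; z points along the fingers, y is the line along which they close (so a half turn about z gives the same grasp; the last joint's range is limited). The gripper opens to 85 mm and grips with 20 to 120 N. Pads are 22 mm wide; open, the fingers measure 114 mm over their backs; the gripper's body (76 mm by 85 mm) begins 54 mm behind the grasp point. The pads swing forward as they close: fully open they stand 13 mm farther back than shut.
Start: joints at [-1.114, 0.241, 0.005, 1.335, 0, 1.571], TCP at [0.221, -0.449, 0.231] pointing down, gripper open.
Joint ranges: [-2.72, 2.72], [-1.05, 1.87], [-1.09, 1.28], [-1.99, 2.15], [-1.42, 1.44], [-3.14, 3.14]. Speed limits (rad/s): [2.79, 2.79, 3.14, 3.14, 3.14, 3.14].

INTERFACE

Orientations are given as a unit quaternion [x, y, z, w].
In Python, from workcell import get_obs, camera, job_done, silhouettes gives the robot as it stands. The module is installed in compiled form; this text tells all that it offers.
- The arm moves only by the tool drive_tool, never from a script. Its argument "increments" is a list of rows, each a list of 3 entries, a list of its own where there are three numbers: the shift along the world's x, y, z in mm, then the turn, a rotation vector about the world's x, y, z in degrees, then the opening, from 0 (shut) to 1 (fully open). A call has 1 to 8 rows; each row shifts and turns the commanded pose from where the row before left it; what a row does not reach is not made up. A row lasts 1/12 s, in which the tool goes at most 41.7 mm and 7.16 degrees, less where a joint would pass 70% of its speed; a pose out of reach is approached as far as the arm can. A call is refused whole if a number of a shift passes 41.7 or a number of a turn 7.16, either way. A call with a gripper value outside its range is refused whole. The fingers move at their own pace and stop on an object; the grip force is fixed at half the most. Time passes only in rows, so rows that do not move let the fingers close. It gives the time, the measured TCP pose, the force, the opening and the grip force at its end, in the units of the state.
- get_obs(): the state, without advancing time (a new reading comes with each control period).
- camera(name): name is "scene" or "side" or "wrist"; returns a dict with "image" (400x640x3 uint8, red, green, blue), "K" (3x3 intrinsics, pixels), "view" (4x4, takes a point from world to camera coordinates). Camera axes: x right, y down, z forward; pixel columns grow to the right and rows downward; lengths in m; the calibration is good to about 2 mm. A picture is of the moment at which its call begins. There is no depth.
- job_done(): hands the job in; it is judged then, once.
Trained networks look in a picture, given as the dict that the camera call returned (one of the last four; its "shot" number tells which), for a name from the list of things; names that differ only in an ending like _2 or _b are one class to them, and where a whole thing is asked for, a point or a joint stands for the part that bears it (a point fixed in the world has none). Each returns a list of dicts, best first, with "conf" (0 to 1); they miss things now and then, are a little off and sometimes report something else, mostly with a low value. They report only what shows in the picture. A call takes as long as a camera call. They do not tell look-alikes from the thing itself.
- silhouettes(query, picture): "region" (400x640 bool, what is visible of it) and "bbox" ([left, top, right, bottom] in pixels, round what is visible of it).
The state is a dict: "clock": time; "joint_pos": joint angles; "joint_vel": joint speeds; "tau": joint torques, N m; "eef_pos": TCP position; "tool_rot": TCP orientation; "ft_force": force on the tool from outside, world axes, zero at the start; "ft_torque": the same for the moment, N m; "grip_width": finger opening in m; "grasp_force": force on a finger pad.
Only numpy, scipy, OpenCV 4.12 (cv2) and the standard library are available. Lean on these libraries where they do the work, as an engineer would, in place of code of your own. Each camera call takes 0.05 s, during which the arm holds its last target. There are 200 camera calls.

## Working session

There is one attempt and no reset: what is moved stays moved. The work goes in short steps, Python scripts to look and compute and a tool call to move; the robot and the scene stay as the last step left them, time stands still between calls to the robot, and variables do not carry over. Pictures are saved under pics/ and viewed, at most 14 in all, crops included, and the job is handed in when it is done.

Besides the shell and the picture viewer there is one more tool, called after "Request:" as a command line: name --argument value ..., lists and objects as JSON in quotes. drive_tool: Moves the arm, as the interface text tells. Its arguments: {"type":"object","properties":{"increments":{"type":"array"}},"required":["increments"]}

```bash
mkdir -p pics; cat > h.py <<'E'
import numpy as np, cv2
from workcell import *
def save(p,n,box=None,s=1):
    im=p["image"][...,::-1]
    if box: im=im[box[1]:box[3],box[0]:box[2]]
    cv2.imwrite("pics/"+n,cv2.resize(im,None,fx=s,fy=s,interpolation=cv2.INTER_CUBIC))
def ray(p,u,v,z):
    R=p["view"][:3,:3];t=p["view"][:3,3];c=-R.T@t
    d=R.T@np.linalg.solve(p["K"],[u,v,1.]);return c+d*(z-c[2])/d[2]
def proj(p,X):
    X=np.atleast_2d(X);q=(p["view"][:3,:3]@X.T).T+p["view"][:3,3];q=(p["K"]@q.T).T;return q[:,:2]/q[:,2:]
E
python3 - <<'E'
from h import *
print(get_obs())
for n in("scene","side"):
    p=camera(n);save(p,n+"0.png")
    print(n,"cam",-p["view"][:3,:3].T@p["view"][:3,3])
    for q in "lower_tier upper_tier matchbox clothes_peg mill lime lemon spice_jar".split():
        for d in silhouettes(q,p):
            b=d["bbox"];m=d["region"];ys,xs=np.nonzero(m)
            print(q,round(d["conf"],2),list(b),"c",xs.mean().round(1),ys.mean().round(1),"w@z0",ray(p,xs.mean(),ys.mean(),0.0).round(3),"bot",ray(p,(b[0]+b[2])/2,b[3],0).round(3))
E
```

```text
{'clock': 0.0, 'joint_pos': array([-1.11398898e+00,  2.41427765e-01,  3.75170038e-03,  1.33516122e+00,
        4.19071183e-05,  1.57079296e+00]), 'joint_vel': array([ 0.0004581 , -0.00022026,  0.00154182,  0.00146343, -0.00085775,
       -0.00096256]), 'tau': array([ 1.11519639e-03, -3.72322190e+01,  2.52404702e+01,  1.69816188e-02,
        1.54051045e-04,  4.87367629e-06]), 'eef_pos': array([ 0.22028778, -0.44818547,  0.23041602]), 'tool_rot': array([ 9.74028197e-01,  2.26424447e-01, -2.10649258e-04, -9.98722853e-04]), 'ft_force': array([ 0.10186395, -0.79886374, -0.26686317]), 'ft_torque': array([0.01835722, 0.0139028 , 0.00164949]), 'grasp_force': 0.0, 'grip_width': 0.0856626694423875}
scene cam [-0.05926236  0.63747216  1.03437772]
lower_tier 0.94 [264.6, 209.5, 349.9, 292.9] c 305.6 251.5 w@z0 [0.459 0.099 0.   ] bot [0.378 0.188 0.   ]
upper_tier 0.6 [329.8, 156.5, 414.1, 223.6] c 370.3 188.8 w@z0 [ 0.456 -0.178  0.   ] bot [ 0.38  -0.078  0.   ]
matchbox 0.68 [324.4, 140.5, 346.6, 153.5] c 334.3 148.1 w@z0 [ 0.639 -0.248  0.   ] bot [ 0.622 -0.231  0.   ]
clothes_peg 0.56 [403
[... 934 characters left out ...]
.3 w@z0 [ 0.444 -0.145  0.   ] bot [ 0.444 -0.23   0.   ]
matchbox 0.85 [361.2, 251.9, 380.8, 270.9] c 371.7 260.2 w@z0 [ 0.632 -0.236  0.   ] bot [ 0.625 -0.27   0.   ]
clothes_peg 0.71 [301.8, 317.5, 313.8, 344.2] c 309.3 329.5 w@z0 [ 0.477 -0.42   0.   ] bot [ 0.474 -0.452  0.   ]
mill 0.8 [322.1, 129.2, 334.9, 153.2] c 327.0 137.7 w@z0 [0.555 0.394 0.   ] bot [0.555 0.278 0.   ]
mill 0.5 [298.8, 123.8, 307.1, 152.8] c 303.4 137.9 w@z0 [0.466 0.394 0.   ] bot [0.464 0.284 0.   ]
lime 0.82 [256.3, 279.5, 277.9, 303.5] c 266.4 291.8 w@z0 [ 0.383 -0.322  0.   ] bot [ 0.387 -0.353  0.   ]
lemon 0.79 [350.7, 281.0, 377.3, 319.0] c 364.9 299.2 w@z0 [ 0.6  -0.35  0.  ] bot [ 0.591 -0.4    0.   ]
```

```bash
python3 - <<'E'
from h import *
p=camera("scene");save(p,"sc1.png",(170,100,450,340),2.8)
p=camera("side");save(p,"si1.png",(230,110,400,350),2.4)
p=camera("wrist");save(p,"w1.png")
print(p["view"],p["K"],-p["view"][:3,:3].T@p["view"][:3,3])
E
```

```text
[[ 4.41659316e-01 -8.97182539e-01  7.35014690e-04 -5.00186503e-01]
 [-8.60815895e-01 -4.23525805e-01  2.82173506e-01 -3.58472326e-02]
 [-2.52849845e-01 -1.25257270e-01 -9.59363108e-01  3.78833811e-01]
 [ 0.00000000e+00  0.00000000e+00  0.00000000e+00  1.00000000e+00]] [[325.68800284   0.         321.92690279]
 [  0.         325.68800284 198.97879293]
 [  0.           0.           1.        ]] [ 0.28584223 -0.41648914  0.37392197]
```

View pics/sc1.png

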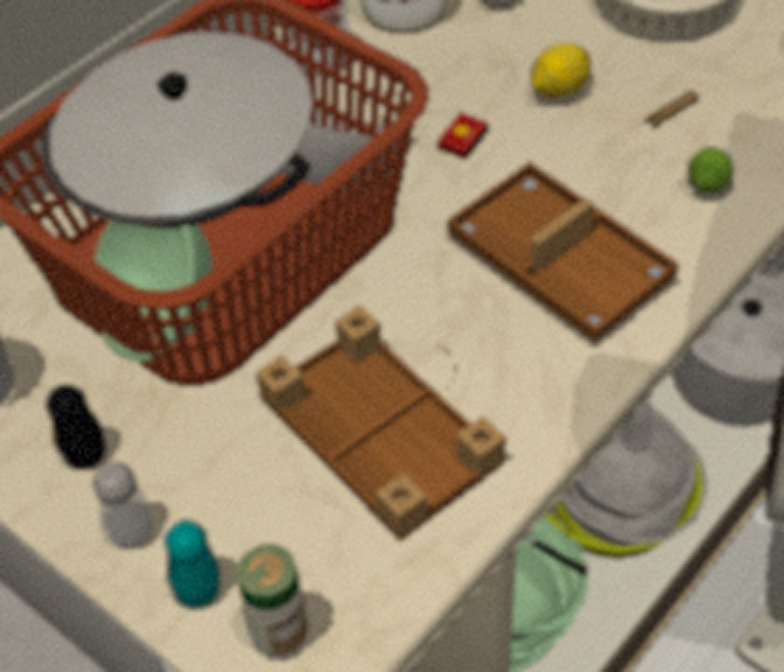

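View pics/si1.png

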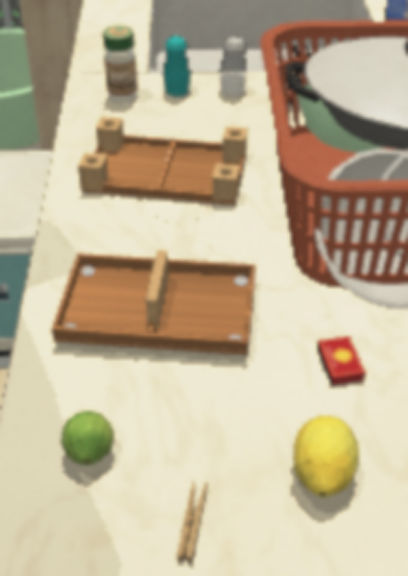

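The mill is the grey/white one with the clear body at scene (213,280). Its look-alikes are black at (196,252) and turquoise at (238,302). The spice jar is at (267,314), the lime at (423,160), the lemon at (369,125), the matchbox at (334,148) and the peg at (409,138). The upper tier is the tray with the grip board at (370,189), and the lower tier is at (306,251). Next I'll fit the poses.

```bash
cat >> h.py <<'E'
from scipy.optimize import minimize
def box(cx,cy,wx,wy,z0,z1): return np.array([[cx+sx*wx/2,cy+sy*wy/2,z] for sx in(-1,1) for sy in(-1,1) for z in(z0,z1)])/1000
def cyl(r,z0,z1):
    a=np.linspace(0,2*np.pi,24,False);return np.array([[r*np.cos(t),r*np.sin(t),z] for t in a for z in(z0,z1)])/1000
def ell(a,b,c):
    P=[[a*np.cos(t)*np.cos(f),b*np.sin(t)*np.cos(f),c+c*np.sin(f)] for t in np.linspace(0,6.28,24) for f in np.linspace(-1.57,1.57,13)];return np.array(P)/1000
posts=[box(sx*85,sy*45,30,30,0,42) for sx in(-1,1) for sy in(-1,1)]
M=dict(lower_tier=[box(0,0,200,120,0,16)]+posts,upper_tier=[box(0,0,200,120,10,30),box(0,0,12,80,16,60)],matchbox=[box(0,0,35,52,0,14)],
 clothes_peg=[box(0,0,15,72,0,12)],mill=[cyl(22,0,66),cyl(17,60,84),cyl(8,80,90)],lime=[ell(27.5,23.5,24)],lemon=[ell(41.5,29,29)],spice_jar=[cyl(23,0,106)])
def fit(name,obs,x0,z=0,freeyaw=True,S=4):
    """obs: list of (picture, region)"""
    O=[]
    for p,m in obs:
        ys,xs=np.nonzero(m);l,t,r,b=max(xs.min()-25,0),max(ys.min()-25,0),min(xs.max()+25,640),min(ys.max()+25,400)
        O.append((p,cv2.resize(m[t:b,l:r].astype(np.float32),None,fx=S,fy=S,interpolation=cv2.INTER_LINEAR)>.5,l,t))
    def cost(q):
        c,s=np.cos(q[2]),np.sin(q[2]);R=np.array([[c,-s,0],[s,c,0],[0,0,1]]);e=0
        for p,m,l,t in O:
            im=np.zeros(m.shape,np.uint8)
            for B in M[name]:
                uv=(proj(p,B@R.T+[q[0],q[1],z])-[l,t]+.5)*S
                cv2.fillConvexPoly(im,cv2.convexHull((uv*16).round().astype(np.int32)),1,shift=4)
            im=im>0;e+=1-(im&m).sum()/max(1,(im|m).sum())
        return e/len(O)
    best=None
    for y in ([x0[2]] if not freeyaw else [x0[2],x0[2]+.6,x0[2]-.6,x0[2]+1.5]):
        sx=np.array([[x0[0],x0[1],y]]*4);sx[1,0]+=.01;sx[2,1]+=.01;sx[3,2]+=.15
        r=minimize(cost,sx[0],method="Nelder-Mead",options=dict(initial_simplex=sx,maxfev=180,xatol=2e-4,fatol=1e-4))
        if best is None or r.fun<best.fun: best=r
    return best.x,best.fun
def find(name,p,near=None):
    D=silhouettes(name,p)
    if near is not None: D=sorted(D,key=lambda d:np.hypot(*(np.array([(d["bbox"][0]+d["bbox"][2])/2,(d["bbox"][1]+d["bbox"][3])/2])-proj(p,near)[0])))
    return D[0]["region"] if D else None
E
python3 - <<'E'
from h import *
a=camera("scene");b=camera("side")
g=dict(lower_tier=(.45,.1,0),upper_tier=(.445,-.16,0),matchbox=(.632,-.24,.2),clothes_peg=(.48,-.42,-.2),mill=(.555,.3,0),lime=(.39,-.34,0),lemon=(.6,-.375,0),spice_jar=(.39,.3,0))
for n,x in g.items():
    obs=[(p,find(n,p,(x[0],x[1],.02))) for p in(a,b)];obs=[o for o in obs if o[1] is not None]
    q,f=fit(n,obs,x,freeyaw=n in("matchbox","clothes_peg"));print(n,len(obs),q.round(4),round(f,3))
    for o in obs: print("   ",fit(n,[o],q,freeyaw=False)[0].round(4))
E
```

```text
lower_tier 2 [ 0.4537  0.1055 -0.1819] 0.065
    [ 0.4575  0.1045 -0.1767]
    [ 0.4513  0.1054 -0.1947]
upper_tier 2 [ 0.4491 -0.1627 -0.1274] 0.041
    [ 0.4512 -0.1631 -0.1279]
    [ 0.4463 -0.1616 -0.1285]
matchbox 2 [ 0.6317 -0.2422  0.1412] 0.129
    [ 0.635  -0.2423  0.23  ]
    [ 0.6303 -0.242   0.1627]
clothes_peg 2 [ 0.4805 -0.4154  2.9042] 0.408
    [ 0.4835 -0.4175  3.0186]
    [ 0.4779 -0.4148  3.0015]
mill 2 [ 0.5531  0.3171 -0.0512] 0.24
    [ 0.5531  0.3171 -0.0512]
    [ 0.5495  0.3228 -0.0861]
lime 2 [ 0.3884 -0.342  -0.3343] 0.125
    [ 0.3922 -0.3443 -0.3404]
    [ 0.3868 -0.3417 -0.3598]
lemon 2 [ 0.5969 -0.3692  1.4055] 0.117
    [ 0.6015 -0.3703  1.4796]
    [ 0.5956 -0.3696  1.4825]
spice_jar 2 [0.3852 0.3094 0.1701] 0.089
    [0.3883 0.3086 0.1691]
    [0.3841 0.3104 0.2225]
```

View pics/w1.png

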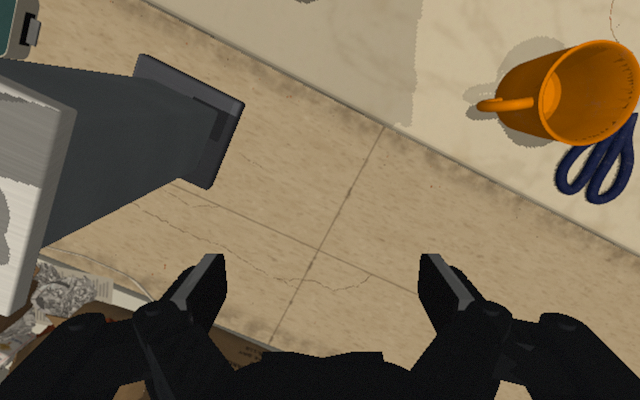

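Request:
drive_tool --increments '[[[33,4,-3],[0,0,6.2],1],[[33,4,-3],[0,0,6.2],1],[[33,4,-3],[0,0,6.2],1],[[33,4,-3],[0,0,6.2],1],[[33,4,-3],[0,0,6.2],1],[[33,4,-3],[0,0,6.2],1],[[33,4,-3],[0,0,6.2],1],[[29,4,-3],[0,0,6.2],1]]'

```text
clock: 2.62
eef_pos: [0.4826, -0.4162, 0.2069]
tool_rot: [0.787, 0.616, 0.0, 0.0]
ft_force: [0.1, -0.7, -0.0]
grip_width: 0.0855
grasp_force: 0.0
```

```bash
cat >> h.py <<'E'
def tcp():
    o=get_obs();q=o["tool_rot"];from scipy.spatial.transform import Rotation as Ro
    X=Ro.from_quat(q).as_matrix();return o["eef_pos"],np.arctan2(X[1,0],X[0,0]),X[:,2],o
def wfit(n,x,fy=True,z=0,img=None):
    p=camera("wrist")
    if img: save(p,img)
    m=find(n,p,(x[0],x[1],.02+z))
    if m is None: print("none");return p
    q,f=fit(n,[(p,m)],x,freeyaw=fy,z=z,S=2);e,psi,zz,o=tcp()
    print(n,"pose",q.round(4),"err",round(f,3),"tcp",e.round(4),"psi",psi.round(3),"zax",zz.round(3),"q",o["joint_pos"].round(2),"t",round(o["clock"],2),"F",o["ft_force"].round(1))
    print(" delta mm",((q[:2]-e[:2])*1000).round(1)," dyaw deg to yaw+90:",np.degrees((q[2]+np.pi/2-psi+np.pi/2)%np.pi-np.pi/2).round(1)," to yaw:",np.degrees((q[2]-psi+np.pi/2)%np.pi-np.pi/2).round(1))
    return p
E
python3 - <<'E'
from h import *
p=wfit("clothes_peg",(.4805,-.4154,-.24),img="w2.png")
E
```

```text
clothes_peg pose [ 0.4796 -0.416  -0.1938] err 0.289 tcp [ 0.4845 -0.415   0.2053] psi 1.329 zax [ 0.     0.001 -1.   ] q [-0.71  0.53  0.37  1.41  0.    1.1 ] t 2.72 F [-0.9 -0.7 -0.5]
 delta mm [-4.9 -0.9]  dyaw deg to yaw+90: 2.8  to yaw: -87.2
```

View pics/w2.png

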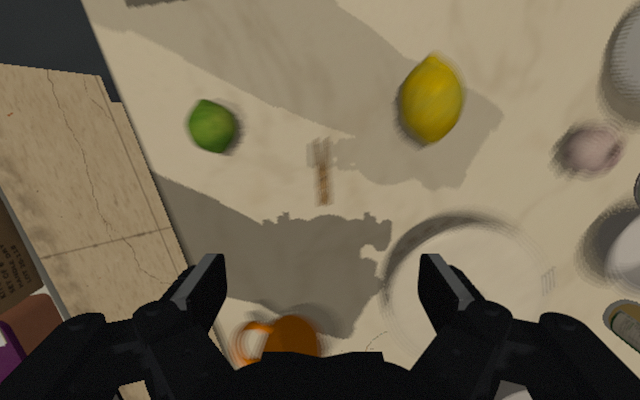

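Request:
drive_tool --increments '[[[-4,-1,-30],[0,0,1.3],1],[[0,0,-30],[0,0,1.3],1],[[0,0,-30],[0,0,0],1],[[0,0,-25],[0,0,0],1],[[0,0,0],[0,0,0],1],[[0,0,0],[0,0,0],1],[[0,0,0],[0,0,0],1]]'

```text
clock: 3.3
eef_pos: [0.4769, -0.4186, 0.0941]
tool_rot: [0.775, 0.631, 0.0, 0.001]
ft_force: [-0.7, 0.3, -0.0]
grip_width: 0.0853
grasp_force: 0.0
```

```bash
python3 - <<'E'
from h import *
p=wfit("clothes_peg",(.4796,-.416,-.2),img="w3.png")
E
```

```text
clothes_peg pose [ 0.48   -0.4155 -0.2114] err 0.322 tcp [ 0.4777 -0.4191  0.0951] psi 1.367 zax [ 0.004 -0.003 -1.   ] q [-0.72  0.59  0.17  1.15 -0.    1.05] t 3.4 F [-0.1  0.2 -0.7]
 delta mm [2.2 3.6]  dyaw deg to yaw+90: -0.5  to yaw: 89.5
```

View pics/w3.png

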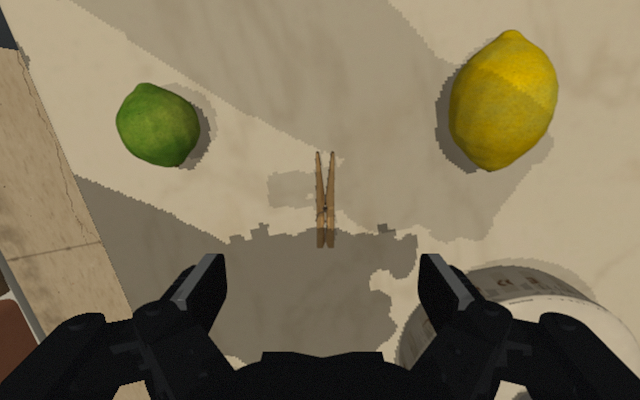

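Request:
drive_tool --increments '[[[2,3,-30],[0,0,0],1],[[0,0,-30],[0,0,0],1],[[0,0,-26],[0,0,0],0.6],[[0,0,-4],[0,0,0],0.4],[[0,0,0],[0,0,0],0.4],[[0,0,0],[0,0,0],0.4],[[0,0,0],[0,0,0],0.4],[[0,0,0],[0,0,0],0.4]]'

```text
clock: 4.07
eef_pos: [0.4801, -0.4161, 0.005]
tool_rot: [0.775, 0.632, 0.0, 0.002]
ft_force: [-0.3, 0.9, -0.4]
grip_width: 0.0344
grasp_force: 0.0
```

```bash
python3 - <<'E'
from h import *
print(tcp())
E
```

```text
(array([ 0.48010227, -0.41609951,  0.00498112]), np.float64(1.367820380129908), array([ 0.00357916, -0.00307672, -0.99998886]), {'clock': 4.0667, 'joint_pos': array([-7.14112798e-01,  6.72652023e-01,  6.57045306e-02,  9.59129046e-01,
        1.91651500e-05,  1.05965479e+00]), 'joint_vel': array([ 0.00067106,  0.00655758, -0.01113165, -0.00442346,  0.00139343,
       -0.00212329]), 'tau': array([ 1.89846920e-03, -5.24109077e+01,  2.13963586e+01, -4.85436525e-03,
       -1.00923708e-04,  1.67937378e-04]), 'eef_pos': array([ 0.48010227, -0.41609951,  0.00498112]), 'tool_rot': array([7.75104428e-01, 6.31828740e-01, 4.15135415e-04, 2.32311105e-03]), 'ft_force': array([-0.33827483,  0.86129486, -0.35387815]), 'ft_torque': array([0.03867459, 0.04336285, 0.01446731]), 'grasp_force': 0.0, 'grip_width': 0.03440263398833127})
```

Request:
drive_tool --increments '[[[0,0,0],[0,0,0],0],[[0,0,0],[0,0,0],0],[[0,0,0],[0,0,0],0],[[0,0,0],[0,0,0],0],[[0,0,0],[0,0,0],0],[[0,0,30],[0,0,0],0],[[0,0,40],[0,0,0],0],[[0,0,40],[0,0,0],0]]'

```text
clock: 4.73
eef_pos: [0.4774, -0.4137, 0.1121]
tool_rot: [0.775, 0.632, -0.0, -0.002]
ft_force: [1.8, -0.3, 0.2]
grip_width: 0.0128
grasp_force: 59.5
```

```bash
python3 - <<'E'
from h import *
a=camera("scene");b=camera("side")
for u,v in (((225,207),(340,125)),((322,132),(349,179))):
    P=cv2.triangulatePoints(a["K"]@a["view"][:3],b["K"]@b["view"][:3],np.array(u,float)[:,None],np.array(v,float)[:,None])[:,0];P=P[:3]/P[3]
    print(P,proj(a,P),proj(b,P))
print(ray(a,240,236,0))
E
```

```text
[0.59826706 0.20124242 0.15653115] [[228.018296   209.50787474]] [[344.67250965 121.87100753]]
[ 0.58354015 -0.12935175  0.17126265] [[323.04108958 132.75925399]] [[351.34252779 177.61143441]]
[0.62480222 0.16729608 0.        ]
```

Request:
drive_tool --increments '[[[-2,35,18],[0,0,0],0],[[-2,40,10],[0,0,0],0],[[-2,41,10],[0,0,0],0],[[-2,41,10],[0,0,0],0],[[-2,41,10],[0,0,0],0],[[-2,41,10],[0,0,0],0],[[-2,41,10],[0,0,0],0],[[-2,41,10],[0,0,0],0]]'

```text
clock: 5.5
eef_pos: [0.462, -0.0953, 0.1998]
tool_rot: [0.775, 0.632, 0.0, 0.0]
ft_force: [0.8, -0.1, 0.7]
grip_width: 0.0129
grasp_force: 59.5
```

Request:
drive_tool --increments '[[[-2,41,10],[0,0,0],0],[[-2,41,10],[0,0,0],0],[[-2,41,10],[0,0,0],0],[[-2,35,0],[0,0,0],0],[[-2,8,0],[0,0,0],0],[[0,0,0],[0,0,0],0],[[0,0,0],[0,0,0],0],[[0,0,0],[0,0,0],0]]'

```text
clock: 6.17
eef_pos: [0.4526, 0.066, 0.2287]
tool_rot: [0.776, 0.631, -0.001, 0.0]
ft_force: [-0.5, 0.1, -0.1]
grip_width: 0.0128
grasp_force: 59.5
```

```bash
python3 - <<'E'
from h import *
p=wfit("lower_tier",(.4537,.105,-.18),fy=False,img="w4.png")
E
```

```text
lower_tier pose [ 0.4533  0.1068 -0.1779] err 0.017 tcp [0.4528 0.0657 0.2287] psi 1.365 zax [-0.001 -0.    -1.   ] q [ 0.14  0.16 -0.1   1.31 -0.    1.92] t 6.27 F [-0.1  1.1 -0.2]
 delta mm [ 0.5 41.1]  dyaw deg to yaw+90: 1.6  to yaw: -88.4
```

View pics/w4.png

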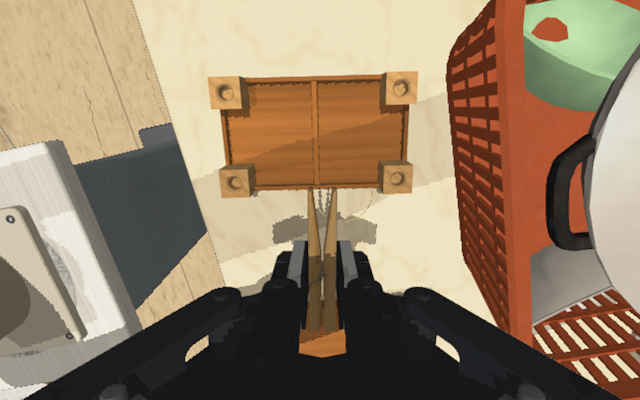

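Request:
drive_tool --increments '[[[25,17,0],[0,0,1.6],0],[[24,16,-20],[0,0,0],0],[[0,0,-40],[0,0,0],0],[[0,0,-40],[0,0,0],0],[[0,0,-40],[0,0,0],0],[[0,0,-40],[0,0,0],0],[[0,0,-25],[0,0,0],0],[[0,0,-10],[0,0,0],0]]'

```text
clock: 6.93
eef_pos: [0.4982, 0.0979, 0.0097]
tool_rot: [0.767, 0.642, -0.004, -0.002]
ft_force: [-12.7, -4.8, 64.4]
grip_width: 0.013
grasp_force: 68.7
```

Request:
drive_tool --increments '[[[0,0,0],[0,0,0],0],[[0,0,0],[0,0,0],0],[[0,0,0],[0,0,0],0]]'

```text
clock: 7.18
eef_pos: [0.5033, 0.0997, 0.0152]
tool_rot: [0.767, 0.642, 0.001, 0.001]
ft_force: [0.6, -0.5, -0.1]
grip_width: 0.013
grasp_force: 63.8
```

Request:
drive_tool --increments '[[[0,0,-2],[0,0,0],0],[[0,0,0],[0,0,0],0],[[0,0,0],[0,0,0],0.2],[[0,0,0],[0,0,0],0.35],[[0,0,0],[0,0,0],0.35],[[0,0,0],[0,0,0],0.35],[[0,0,10],[0,0,0],0.35],[[0,0,25],[0,0,0],0.35]]'

```text
clock: 7.85
eef_pos: [0.4987, 0.0996, 0.0449]
tool_rot: [0.766, 0.643, -0.003, -0.002]
ft_force: [-0.2, -0.8, 0.8]
grip_width: 0.03
grasp_force: 0.0
```

Request:
drive_tool --increments '[[[0,0,35],[0,0,0],0.35],[[0,0,35],[0,0,0],0.4],[[0,-20,35],[0,0,0],0.6],[[5,-41,30],[0,0,0],0.7],[[10,-41,10],[0,0,6],0.7],[[10,-41,0],[0,0,6],0.7],[[10,-41,0],[0,0,6],0.7],[[10,-41,0],[0,0,3],0.7]]'

```text
clock: 8.52
eef_pos: [0.5454, -0.1158, 0.1878]
tool_rot: [0.634, 0.773, 0.001, 0.001]
ft_force: [1.0, 0.2, 0.5]
grip_width: 0.0596
grasp_force: 0.0
```

```bash
python3 - <<'E'
from h import *
print(tcp()[:2])
a=camera("scene");b=camera("side")
for p,n in((a,"sc"),(b,"si")):
    u,v=proj(p,(.4533,.1068,.01))[0].astype(int);save(p,n+"2.png",(u-60,v-50,u+60,v+50),5)
E
```

```text
(array([ 0.54542789, -0.1158451 ,  0.18782621]), np.float64(1.7672745940134837))
```

View pics/sc2.png

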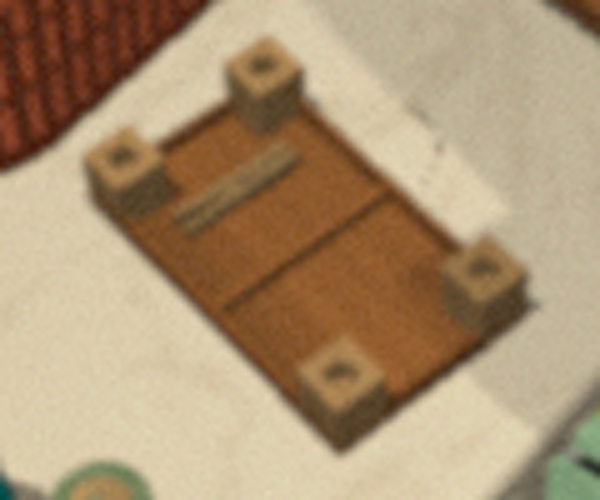

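Request:
drive_tool --increments '[[[7,-16,3],[0,0,-7],0.8],[[7,-16,3],[0,0,-7],0.8],[[7,-16,3],[0,0,-7],0.8],[[7,-16,3],[0,0,-7],0.8],[[7,-16,0],[0,0,-7],0.8],[[7,-16,0],[0,0,-7],0.8],[[7,-16,0],[0,0,-7],0.8],[[4,-16,0],[0,0,-7],0.8]]'

```text
clock: 9.28
eef_pos: [0.5986, -0.242, 0.1987]
tool_rot: [0.925, 0.38, 0.0, -0.0]
ft_force: [0.1, 0.7, 0.2]
grip_width: 0.0681
grasp_force: 0.0
```

Request:
drive_tool --increments '[[[0,0,0],[0,0,-7],0.8],[[0,0,0],[0,0,-7],0.8],[[0,0,0],[0,0,-7],0.8],[[0,0,0],[0,0,-7],0.8],[[0,0,0],[0,0,-7],0.8],[[0,0,0],[0,0,0],0.8],[[0,0,0],[0,0,0],0.8],[[0,0,0],[0,0,0],0.8]]'

```text
clock: 9.95
eef_pos: [0.5981, -0.2416, 0.1984]
tool_rot: [0.996, 0.088, -0.0, -0.0]
ft_force: [0.6, -0.2, -0.6]
grip_width: 0.0683
grasp_force: 0.0
```

```bash
python3 - <<'E'
from h import *
p=wfit("matchbox",(.632,-.242,.18),img="w5.png")
E
```

```text
matchbox pose [ 0.6335 -0.24    3.3043] err 0.026 tcp [ 0.5981 -0.2419  0.1983] psi 0.176 zax [ 0. -0. -1.] q [-0.38  0.55  0.38  1.4  -0.    2.58] t 10.05 F [0.2 0.3 0.3]
 delta mm [35.4  1.8]  dyaw deg to yaw+90: 89.3  to yaw: -0.7
```

Request:
drive_tool --increments '[[[18,1,-25],[0,0,-0.7],0.8],[[17,1,-40],[0,0,0],0.8],[[0,0,-40],[0,0,0],0.8],[[0,0,-40],[0,0,0],0.8],[[0,0,-25],[0,0,0],0.8],[[0,0,-12],[0,0,0],0.8],[[0,0,-7],[0,0,0],0.8],[[0,0,-4],[0,0,0],0.8]]'

```text
clock: 10.72
eef_pos: [0.6327, -0.2403, 0.0067]
tool_rot: [0.997, 0.081, 0.0, 0.0]
ft_force: [-0.3, -1.4, 0.2]
grip_width: 0.0686
grasp_force: 0.0
```

Request:
drive_tool --increments '[[[0,0,-3],[0,0,0],0.8],[[0,0,-2],[0,0,0],0.8],[[0,0,0],[0,0,0],0.7],[[0,0,0],[0,0,0],0.4],[[0,0,0],[0,0,0],0.4],[[0,0,0],[0,0,0],0.4],[[0,0,0],[0,0,0],0.4],[[0,0,0],[0,0,0],0.4]]'

```text
clock: 11.38
eef_pos: [0.6338, -0.2407, 0.004]
tool_rot: [0.997, 0.081, 0.002, 0.001]
ft_force: [-0.7, -0.2, 6.7]
grip_width: 0.05
grasp_force: 62.7
```

Request:
drive_tool --increments '[[[0,0,8],[0,0,0],0.4],[[0,0,20],[0,0,0],0.4],[[0,0,35],[0,0,0],0.4],[[-20,0,35],[0,0,0],0.4],[[-35,0,20],[0,0,-4],0.4],[[-35,10,0],[0,0,-4],0.4],[[-35,20,0],[0,0,-4],0.4],[[-30,25,0],[0,0,-4],0.4]]'

```text
clock: 12.05
eef_pos: [0.4753, -0.1856, 0.1206]
tool_rot: [0.998, -0.062, 0.0, 0.0]
ft_force: [-0.2, 0.8, 1.1]
grip_width: 0.05
grasp_force: 62.2
```

Request:
drive_tool --increments '[[[-25,33,0],[0,0,-3.5],0.4],[[-24,38,0],[0,0,0],0.4],[[-15,40,0],[0,0,0],0.4],[[-10,41,0],[0,0,0],0.4],[[0,41,0],[0,0,0],0.4],[[0,41,0],[0,0,0],0.4],[[0,41,0],[0,0,0],0.4],[[0,26,0],[0,0,0],0.4]]'

```text
clock: 12.72
eef_pos: [0.3936, 0.0049, 0.1204]
tool_rot: [0.999, -0.027, 0.001, -0.044]
ft_force: [-0.2, -0.8, -0.2]
grip_width: 0.0501
grasp_force: 62.2
```

Request:
drive_tool --increments '[[[0,0,0],[0,0,0],0.4],[[0,0,0],[0,0,0],0.4],[[0,0,0],[0,0,0],0.4]]'

```text
clock: 12.97
eef_pos: [0.3944, 0.0032, 0.12]
tool_rot: [0.999, -0.029, 0.001, -0.043]
ft_force: [-0.0, -0.1, -0.2]
grip_width: 0.0501
grasp_force: 62.2
```

```bash
python3 - <<'E'
from h import *
e,psi,z,o=tcp();print((np.array([.4051,.1155])-e[:2])*1000,e,np.degrees(-.178-psi),o["grip_width"],o["joint_pos"].round(2))
save(camera("wrist"),"w6.png")
E
```

```text
[ 10.74242894 112.25436092] [0.39435757 0.00324564 0.11998937] -6.920326014330552 0.05008503788413026 [-0.06  0.12 -0.45  1.    0.09  3.14]
```

View pics/w6.png

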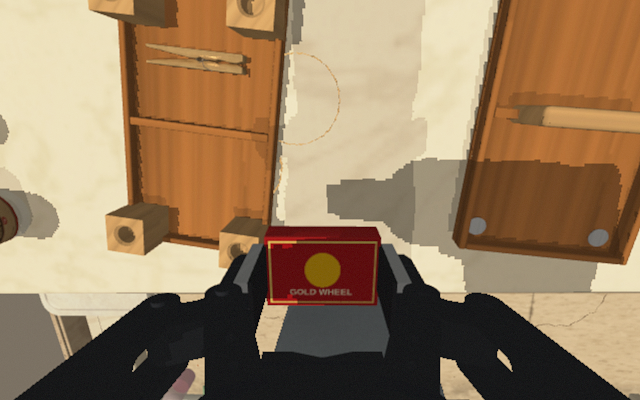

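Request:
drive_tool --increments '[[[0,0,3],[0,0,6.9],0.4],[[0,0,3],[0,0,6.9],0.4],[[0,0,3],[0,0,6.9],0.4],[[0,0,3],[-4.9,0,0],0.4],[[0,5,0],[0,0,6.9],0.4],[[0,5,0],[0,0,6.9],0.4],[[0,5,0],[0,0,6.9],0.4],[[0,5,0],[0,0,6.9],0.4]]'

```text
clock: 13.68
eef_pos: [0.3944, 0.0234, 0.1318]
tool_rot: [0.923, 0.385, -0.013, 0.003]
ft_force: [0.3, -0.3, -0.3]
grip_width: 0.0498
grasp_force: 62.2
```

Request:
drive_tool --increments '[[[0,5,0],[0,0,6.9],0.4],[[0,5,0],[0,0,6.9],0.4],[[0,5,0],[0,0,6.9],0.4],[[0,5,0],[0,0,6.9],0.4],[[0,5,0],[0,0,6.9],0.4],[[0,5,0],[0,0,6.9],0.4],[[0,5,0],[0,0,6.9],0.4],[[0,5,0],[0,0,6.9],0.4]]'

```text
clock: 14.35
eef_pos: [0.3944, 0.0634, 0.1318]
tool_rot: [0.64, 0.769, -0.011, 0.009]
ft_force: [-0.6, 0.5, 1.2]
grip_width: 0.0498
grasp_force: 62.2
```

Request:
drive_tool --increments '[[[0,5,0],[0,0,6.9],0.4],[[0,5,0],[0,0,6.9],0.4],[[0,5,0],[0,0,6.9],0.4],[[0,5,0],[0,0,6.9],0.4],[[0,5,0],[0,0,6.9],0.4],[[0,5,0],[0,0,6.9],0.4],[[0,5,0],[0,0,6.9],0.4],[[0,5,0],[0,0,6.9],0.4]]'

```text
clock: 15.02
eef_pos: [0.3944, 0.1033, 0.1318]
tool_rot: [0.211, 0.977, -0.006, 0.012]
ft_force: [-0.3, 0.0, -0.5]
grip_width: 0.0502
grasp_force: 62.2
```

Request:
drive_tool --increments '[[[0,5,0],[0,0,6.9],0.4],[[0,5,0],[0,0,6.9],0.4],[[0,0,0],[0,0,0],0.4],[[0,0,0],[0,0,0],0.4],[[0,0,0],[0,0,0],0.4]]'

```text
clock: 15.43
eef_pos: [0.3942, 0.1133, 0.1318]
tool_rot: [0.096, 0.995, -0.004, 0.013]
ft_force: [0.6, -0.8, -0.1]
grip_width: 0.05
grasp_force: 62.2
```

```bash
python3 - <<'E'
from h import *
e,psi,z,o=tcp();print((np.array([.4051,.1155])-e[:2])*1000,e,np.degrees(-.178+np.pi-psi),z,o["joint_pos"].round(2))
E
```

```text
[10.88690678  2.24543817] [0.39421309 0.11325456 0.13182199] 0.7911529423910517 [ 0.02490601 -0.01075985 -0.99963189] [ 0.29  0.12 -0.41  1.01 -0.02  0.48]
```

Request:
drive_tool --increments '[[[11,2,0],[0.6,1.4,0.8],0.4],[[0,0,-25],[0,0,0],0.4],[[0,0,-35],[0,0,0],0.4],[[0,0,-25],[0,0,0],0.4],[[0,0,-14],[0,0,0],0.4],[[0,0,-9],[0,0,0],0.4],[[0,0,-6],[0,0,0],0.4],[[0,0,-3],[0,0,0],0.4]]'

```text
clock: 16.1
eef_pos: [0.4052, 0.1155, 0.0145]
tool_rot: [0.088, 0.996, 0.0, 0.0]
ft_force: [0.4, 0.3, -0.9]
grip_width: 0.0498
grasp_force: 62.2
```

Request:
drive_tool --increments '[[[0,0,-2],[0,0,0],0.4],[[0,0,-1],[0,0,0],0.4],[[0,0,0],[0,0,0],0.4],[[0,0,0],[0,0,0],0.66],[[0,0,0],[0,0,0],0.7],[[0,0,0],[0,0,0],0.7],[[0,0,0],[0,0,0],0.7],[[0,0,0],[0,0,0],0.7]]'

```text
clock: 16.77
eef_pos: [0.4052, 0.1158, 0.0121]
tool_rot: [0.087, 0.996, 0.0, 0.001]
ft_force: [0.4, 0.4, -0.7]
grip_width: 0.0598
grasp_force: 0.0
```

Request:
drive_tool --increments '[[[0,0,12],[0,0,0],0.7],[[0,0,30],[0,0,0],0.7],[[0,0,40],[0,0,0],0.7],[[0,0,40],[0,0,0],0.7],[[0,-20,40],[0,0,-6.7],0.7],[[0,-20,30],[0,0,-6.7],0.7],[[0,-20,20],[0,0,-6.7],0.7],[[0,-20,10],[0,0,-6.7],0.7]]'

```text
clock: 17.43
eef_pos: [0.4065, 0.0366, 0.2347]
tool_rot: [0.318, 0.948, 0.001, 0.003]
ft_force: [1.2, 0.4, 0.1]
grip_width: 0.0598
grasp_force: 0.0
```

Request:
drive_tool --increments '[[[5,-30,0],[0,0,-6.7],0.7],[[5,-30,0],[0,0,-6.7],0.6],[[5,-30,0],[0,0,-6.7],0.6],[[5,-30,0],[0,0,-6.7],0.6],[[5,-30,0],[0,0,-6.7],0.6],[[5,-30,0],[0,0,-6.7],0.6],[[5,-30,0],[0,0,-6.7],0.6],[[5,-26,0],[0,0,-6.7],0.6]]'

```text
clock: 18.1
eef_pos: [0.4449, -0.2008, 0.2311]
tool_rot: [0.712, 0.702, -0.0, 0.0]
ft_force: [-0.3, 0.2, 0.1]
grip_width: 0.0516
grasp_force: 0.0
```

Request:
drive_tool --increments '[[[4,0,0],[0,0,-6.7],0.6],[[0,0,0],[0,0,0],0.6],[[0,0,0],[0,0,0],0.6],[[0,0,0],[0,0,0],0.6]]'

```text
clock: 18.43
eef_pos: [0.4487, -0.1982, 0.231]
tool_rot: [0.749, 0.663, -0.0, -0.0]
ft_force: [-0.4, 0.4, 0.2]
grip_width: 0.0512
grasp_force: 0.0
```

```bash
python3 - <<'E'
from h import *
p=wfit("upper_tier",(.449,-.1627,-.128),fy=False,img="w7.png")
q=camera("scene");u,v=proj(q,(.4533,.1068,.01))[0].astype(int);save(q,"sc3.png",(u-60,v-50,u+60,v+50),4)
im=cv2.hconcat([cv2.resize(cv2.imread("pics/w7.png"),(500,312)),cv2.resize(cv2.imread("pics/sc3.png"),(300,312))]);cv2.imwrite("pics/c7.png",im)
E
```

```text
upper_tier pose [ 0.4473 -0.1611 -0.1276] err 0.029 tcp [ 0.4489 -0.1981  0.2313] psi 1.45 zax [ 0.    -0.001 -1.   ] q [-0.42  0.22 -0.02  1.33 -0.    1.28] t 18.53 F [-1.  -0.   1.1]
 delta mm [-1.6 36.9]  dyaw deg to yaw+90: -0.4  to yaw: 89.6
```

View pics/c7.png

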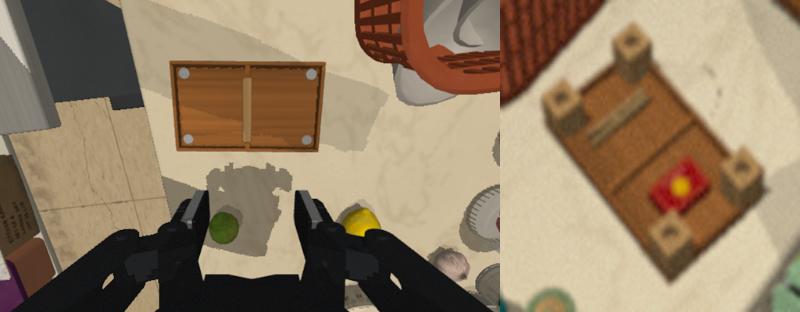

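Request:
drive_tool --increments '[[[-2,20,-20],[0,0,-0.4],0.6],[[0,17,-40],[0,0,0],0.6],[[0,0,-40],[0,0,0],0.6],[[0,0,-40],[0,0,0],0.6],[[0,0,-30],[0,0,0],0.5],[[0,0,-16],[0,0,0],0.5],[[0,0,-9],[0,0,0],0.5],[[0,0,-5],[0,0,0],0.5]]'

```text
clock: 19.25
eef_pos: [0.4464, -0.1618, 0.0318]
tool_rot: [0.751, 0.66, -0.001, -0.0]
ft_force: [-1.5, 0.1, 0.8]
grip_width: 0.043
grasp_force: 0.0
```

Request:
drive_tool --increments '[[[0,0,0],[0,0,0],0.5],[[0,0,0],[0,0,0],0.4],[[0,0,0],[0,0,0],0.3],[[0,0,0],[0,0,0],0.2],[[0,0,0],[0,0,0],0],[[0,0,0],[0,0,0],0],[[0,0,0],[0,0,0],0],[[0,0,0],[0,0,0],0]]'

```text
clock: 19.92
eef_pos: [0.4481, -0.163, 0.0341]
tool_rot: [0.752, 0.659, 0.001, 0.002]
ft_force: [-0.3, -0.1, 6.1]
grip_width: 0.0112
grasp_force: 60.3
```

```bash
python3 - <<'E'
from h import *
p=wfit("upper_tier",(.4473,-.1611,-.1276),fy=False)
E
```

```text
upper_tier pose [ 0.4491 -0.1612 -0.1309] err 0.23 tcp [ 0.4482 -0.163   0.0342] psi 1.44 zax [ 0.003 -0.002 -1.   ] q [-0.35  0.38 -0.37  0.82 -0.    1.35] t 20.02 F [-0.3 -0.3  6.3]
 delta mm [0.9 1.9]  dyaw deg to yaw+90: 0.0  to yaw: -90.0
```

Request:
drive_tool --increments '[[[0,0,5],[0,0,0],0],[[0,0,10],[0,0,0],0],[[0,0,20],[0,0,0],0],[[0,0,25],[0,0,0],0],[[0,0,25],[0,0,0],0],[[0,0,20],[0,0,0],0],[[0,0,10],[0,0,0],0],[[0,0,0],[0,0,0],0]]'

```text
clock: 20.68
eef_pos: [0.4485, -0.1631, 0.1504]
tool_rot: [0.752, 0.659, 0.001, 0.002]
ft_force: [0.3, -0.4, -2.8]
grip_width: 0.0108
grasp_force: 59.3
```

Request:
drive_tool --increments '[[[0,12,0],[0,0,-0.5],0],[[1,24,0],[0,0,-0.5],0],[[1,30,0],[0,0,-0.5],0],[[1,32,0],[0,0,-0.5],0],[[1,32,0],[0,0,-0.5],0],[[1,32,0],[0,0,-0.4],0],[[1,32,0],[0,0,0],0],[[0,30,0],[0,0,0],0]]'

```text
clock: 21.35
eef_pos: [0.4519, 0.0629, 0.1465]
tool_rot: [0.768, 0.64, -0.001, -0.0]
ft_force: [0.9, -0.7, -1.5]
grip_width: 0.0105
grasp_force: 59.1
```

Request:
drive_tool --increments '[[[0,24,0],[0,0,0],0],[[0,14,0],[0,0,0],0],[[0,6,0],[0,0,0],0],[[0,0,0],[0,0,0],0],[[0,0,0],[0,0,0],0],[[0,0,0],[0,0,0],0]]'

```text
clock: 21.85
eef_pos: [0.4527, 0.1044, 0.1473]
tool_rot: [0.769, 0.64, -0.001, 0.0]
ft_force: [0.0, -0.3, -2.4]
grip_width: 0.0106
grasp_force: 59.2
```

```bash
python3 - <<'E'
from h import *
e,psi,z,o=tcp();print((np.array([.4538,.1049])-e[:2])*1000,e,np.degrees(1.390-psi),z,o["grip_width"])
a=camera("scene");b=camera("side");w=camera("wrist")
zt=e[2]-.0341
obs=[(p,find("upper_tier",p,(.4538,.1068,zt))) for p in(a,b)]
for o in obs: print(fit("upper_tier",[o],(.4538,.1068,-.18),z=zt,freeyaw=False))
u,v=proj(b,(.4533,.1068,.06))[0].astype(int);save(b,"si8.png",(u-70,v-50,u+70,v+50),3);save(w,"w8.png")
im=cv2.hconcat([cv2.resize(cv2.imread("pics/w8.png"),(440,300)),cv2.resize(cv2.imread("pics/si8.png"),(360,300))]);cv2.imwrite("pics/c8.png",im)
E
```

```text
[1.1037028  0.53545925] [0.4526963  0.10436454 0.14730497] 0.11630212424316642 [-8.65611938e-04 -1.56816678e-03 -9.99998396e-01] 0.010578556038404125
(array([ 0.45557098,  0.10398951, -0.18889719]), np.float64(0.2070936423426245))
(array([ 0.45106735,  0.10544765, -0.18253009]), np.float64(0.086810139952469))
```

View pics/c8.png

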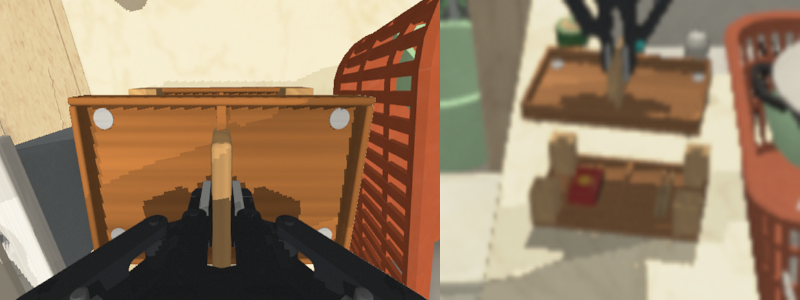

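Request:
drive_tool --increments '[[[1,0.5,-12],[0,0,0],0],[[0,0,-20],[0,0,0],0],[[0,0,-16],[0,0,0],0],[[0,0,-10],[0,0,0],0],[[0,0,-6],[0,0,0],0],[[0,0,-4],[0,0,0],0],[[0,0,0],[0,0,0],0],[[0,0,0],[0,0,0],0]]'

```text
clock: 22.77
eef_pos: [0.4545, 0.1059, 0.0802]
tool_rot: [0.768, 0.64, 0.0, 0.001]
ft_force: [-0.3, 0.3, -2.8]
grip_width: 0.0106
grasp_force: 59.1
```

Request:
drive_tool --increments '[[[0,0,-2],[0,0,0],0],[[0,0,-2],[0,0,0],0],[[0,0,-2],[0,0,0],0],[[0,0,0],[0,0,0],0],[[0,0,0],[0,0,0],0]]'

```text
clock: 23.18
eef_pos: [0.454, 0.1059, 0.0738]
tool_rot: [0.768, 0.64, -0.0, 0.0]
ft_force: [-0.6, 0.3, -3.5]
grip_width: 0.0113
grasp_force: 59.1
```

Request:
drive_tool --increments '[[[0,0,-2],[0,0,0],0],[[0,0,-2],[0,0,0],0],[[0,0,0],[0,0,0],0],[[0,0,0],[0,0,0],0]]'

```text
clock: 23.52
eef_pos: [0.4539, 0.1059, 0.0696]
tool_rot: [0.768, 0.64, -0.0, 0.0]
ft_force: [0.7, -0.2, -2.9]
grip_width: 0.011
grasp_force: 59.1
```

Request:
drive_tool --increments '[[[0,0,-2],[0,0,0],0],[[0,0,-1],[0,0,0],0],[[0,0,0],[0,0,0],0],[[0,0,0],[0,0,0],0]]'

```text
clock: 23.85
eef_pos: [0.4541, 0.1059, 0.0667]
tool_rot: [0.768, 0.64, -0.0, 0.0]
ft_force: [-0.0, 0.2, -3.0]
grip_width: 0.0106
grasp_force: 59.1
```

Clean entry, well past the mouth. I'll lower a bit more and release.

Request:
drive_tool --increments '[[[0,0,-1],[0,0,0],0],[[0,0,-1],[0,0,0],0],[[0,0,0],[0,0,0],0],[[0,0,0],[0,0,0],0.2],[[0,0,0],[0,0,0],0.5],[[0,0,0],[0,0,0],0.5],[[0,0,0],[0,0,0],0.5],[[0,0,0],[0,0,0],0.5]]'

```text
clock: 24.52
eef_pos: [0.4542, 0.1059, 0.0648]
tool_rot: [0.768, 0.64, -0.0, 0.0]
ft_force: [0.5, -0.6, -0.1]
grip_width: 0.043
grasp_force: 0.0
```

Request:
drive_tool --increments '[[[0,0,15],[0,0,0],0.5],[[0,0,30],[0,0,0],0.5],[[0,0,40],[0,0,0],0.5],[[0,0,40],[0,0,0],0.5],[[0,-30,40],[0,0,0],0.6],[[0,-40,10],[0,0,0],0.8],[[-5,-41,0],[0,0,0],0.9],[[-5,-41,0],[0,0,0],0.9]]'

```text
clock: 25.18
eef_pos: [0.4449, -0.0423, 0.2346]
tool_rot: [0.768, 0.641, 0.001, 0.002]
ft_force: [0.6, -0.3, 0.0]
grip_width: 0.0766
grasp_force: 0.0
```

```bash
python3 - <<'E'
from h import *
print(tcp()[:2])
a=camera("scene");b=camera("side")
for o in [(p,find("upper_tier",p,(.4538,.1068,.05))) for p in(a,b)]:
  for z in(.032,.042): q,f=fit("upper_tier",[o],(.4538,.1068,-.18),z=z,freeyaw=False);print(z,q.round(4),round(f,4))
for p,n in((a,"sc"),(b,"si")):
    u,v=proj(p,(.4533,.1068,.05))[0].astype(int);save(p,n+"9.png",(u-50,v-50,u+50,v+50),4)
cv2.imwrite("pics/c9.png",cv2.hconcat([cv2.imread("pics/sc9.png"),cv2.imread("pics/si9.png")]))
E
```

```text
(array([ 0.44490648, -0.04228721,  0.23464305]), np.float64(1.3911978596236987))
0.032 [ 0.4578  0.1057 -0.1734] 0.0246
0.042 [ 0.4533  0.1113 -0.1742] 0.0408
0.032 [ 0.4528  0.1069 -0.1785] 0.0358
0.042 [ 0.4528  0.0913 -0.1871] 0.0527
```

View pics/c9.png

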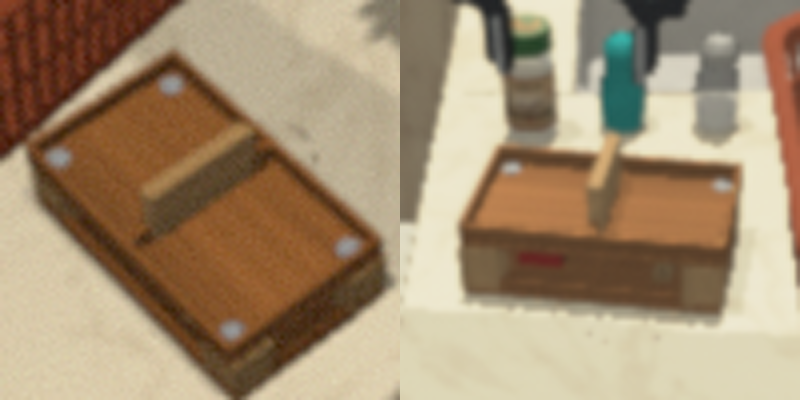

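Request:
drive_tool --increments '[[[-6,-40,0],[0,0,0],0.9],[[-6,-41,0],[0,0,0],0.9],[[-6,-41,0],[0,0,0],0.9],[[-6,-41,0],[0,0,0],0.9],[[-6,-41,-10],[0,0,0],0.9],[[-6,-41,-10],[0,0,0],0.9],[[-6,-40,-10],[0,0,0],0.9],[[-6,-30,-10],[0,0,0],0.9]]'

```text
clock: 26.05
eef_pos: [0.3973, -0.3557, 0.1928]
tool_rot: [0.768, 0.641, -0.0, 0.001]
ft_force: [0.4, -0.6, -0.7]
grip_width: 0.0769
grasp_force: 0.0
```

Request:
drive_tool --increments '[[[-5,-20,-10],[0,0,0],0.9],[[0,0,0],[0,0,0],0.9],[[0,0,0],[0,0,0],0.9],[[0,0,0],[0,0,0],0.9]]'

```text
clock: 26.38
eef_pos: [0.3924, -0.3727, 0.1834]
tool_rot: [0.768, 0.641, 0.0, -0.0]
ft_force: [-0.2, 0.2, -0.6]
grip_width: 0.077
grasp_force: 0.0
```

```bash
python3 - <<'E'
from h import *
p=wfit("lime",(.388,-.342,0),img="w10.png")
p=wfit("lime",(.388,-.342,-.5))
E
```

```text
lime pose [ 0.3876 -0.3408 -1.5897] err 0.115 tcp [ 0.3926 -0.3727  0.1842] psi 1.392 zax [ 0.001 -0.001 -1.   ] q [-0.76  0.35  0.02  1.25  0.    0.99] t 26.48 F [-0.2 -0.8  0.6]
 delta mm [-5.  31.9]  dyaw deg to yaw+90: -80.8  to yaw: 9.2
lime pose [ 0.3876 -0.3403  1.4   ] err 0.089 tcp [ 0.3924 -0.3731  0.1844] psi 1.392 zax [ 0.001 -0.001 -1.   ] q [-0.76  0.34  0.02  1.25 -0.    0.99] t 26.58 F [ 0.4 -0.   0.3]
 delta mm [-4.8 32.8]  dyaw deg to yaw+90: -89.5  to yaw: 0.5
```

View pics/w10.png

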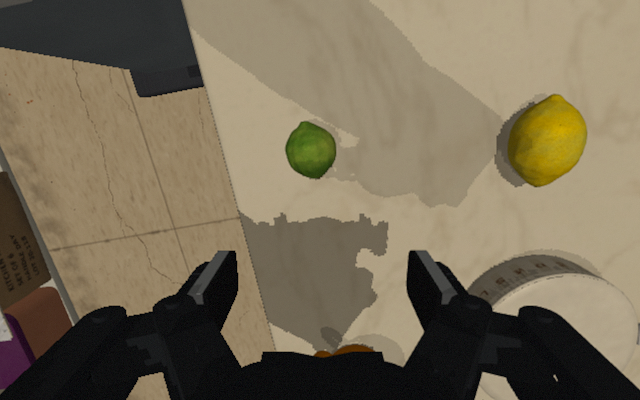

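Request:
drive_tool --increments '[[[-3,20,0],[0,0,0],0.9],[[-2,12,-25],[0,0,0],0.9],[[0,0,-40],[0,0,0],0.9],[[0,0,-40],[0,0,0],0.9],[[0,0,-35],[0,0,0],0.9],[[0,0,-20],[0,0,0],0.9],[[0,0,-11],[0,0,0],0.9],[[0,0,-6],[0,0,0],0.9]]'

```text
clock: 27.25
eef_pos: [0.3857, -0.3406, 0.005]
tool_rot: [0.768, 0.641, -0.0, -0.001]
ft_force: [0.8, 0.4, -1.1]
grip_width: 0.0768
grasp_force: 0.0
```

Request:
drive_tool --increments '[[[0,0,-1],[0,0,0],0.9],[[0,0,0],[0,0,0],0.7],[[0,0,0],[0,0,0],0.5],[[0,0,0],[0,0,0],0.4],[[0,0,0],[0,0,0],0.4],[[0,0,0],[0,0,0],0.4],[[0,0,0],[0,0,0],0.4],[[0,0,0],[0,0,0],0.4]]'

```text
clock: 27.92
eef_pos: [0.3879, -0.3432, 0.0076]
tool_rot: [0.768, 0.64, 0.001, 0.002]
ft_force: [0.7, 0.3, 6.3]
grip_width: 0.0435
grasp_force: 60.4
```

Request:
drive_tool --increments '[[[0,0,5],[0,0,0],0.4],[[0,0,15],[0,0,0],0.4],[[0,0,30],[0,0,0],0.4],[[0,0,40],[0,0,0],0.4],[[0,0,40],[0,0,0],0.4],[[0,10,30],[0,0,0],0.4],[[0,20,0],[0,0,0],0.4],[[0,30,0],[0,0,0],0.4]]'

```text
clock: 28.58
eef_pos: [0.3881, -0.2845, 0.1689]
tool_rot: [0.769, 0.639, 0.001, 0.004]
ft_force: [0.9, 1.1, -1.6]
grip_width: 0.0434
grasp_force: 61.1
```

Request:
drive_tool --increments '[[[0,35,0],[0,0,0],0.4],[[0,40,0],[0,0,0],0.4],[[3,40,0],[0,0,0],0.4],[[3,40,0],[0,0,0],0.4],[[3,40,0],[0,0,0],0.4],[[3,40,0],[0,0,0],0.4],[[3,40,0],[0,0,0],0.4],[[2,40,0],[0,0,0],0.4]]'

```text
clock: 29.25
eef_pos: [0.4031, 0.0345, 0.1663]
tool_rot: [0.768, 0.64, 0.0, 0.001]
ft_force: [0.2, -0.6, -0.1]
grip_width: 0.0434
grasp_force: 61.1
```

Request:
drive_tool --increments '[[[0,35,0],[0,0,0],0.4],[[0,25,0],[0,0,0],0.4],[[0,12,0],[0,0,0],0.4],[[0,5,0],[0,0,0],0.4],[[0,0,0],[0,0,0],0.4],[[0,0,0],[0,0,0],0.4]]'

```text
clock: 29.75
eef_pos: [0.4032, 0.1093, 0.1657]
tool_rot: [0.768, 0.64, -0.0, 0.001]
ft_force: [-0.4, -0.5, -1.4]
grip_width: 0.0436
grasp_force: 61.1
```

```bash
python3 - <<'E'
from h import *
e,psi,z,o=tcp();print((np.array([.4049,.1132])-e[:2])*1000,e,np.degrees(1.39-psi),z,o["grip_width"],o["joint_pos"].round(2))
E
```

```text
[1.70407807 3.94473216] [0.40319592 0.10925527 0.16570389] 0.05063541033544697 [ 2.37639036e-04 -1.41421478e-03 -9.99998972e-01] 0.043622652561422295 [ 0.27  0.12 -0.32  1.13 -0.    2.02]
```

Request:
drive_tool --increments '[[[2,4,-10],[0,0,0],0.4],[[0,0,-25],[0,0,0],0.4],[[0,0,-30],[0,0,0],0.4],[[0,0,-20],[0,0,0],0.4],[[0,0,-11],[0,0,0],0.4],[[0,0,-6],[0,0,0],0.4],[[0,0,-4],[0,0,0],0.4],[[0,0,-2],[0,0,0],0.4]]'

```text
clock: 30.42
eef_pos: [0.4057, 0.113, 0.0576]
tool_rot: [0.769, 0.639, -0.0, 0.001]
ft_force: [-0.4, 0.6, -0.5]
grip_width: 0.0435
grasp_force: 61.1
```

Request:
drive_tool --increments '[[[0,0,0],[0,0,0],0.4],[[0,0,0],[0,0,0],0.52],[[0,0,0],[0,0,0],0.57],[[0,0,0],[0,0,0],0.6],[[0,0,0],[0,0,0],0.6],[[0,0,0],[0,0,0],0.6],[[0,0,0],[0,0,0],0.6]]'

```text
clock: 31.0
eef_pos: [0.4055, 0.1139, 0.0578]
tool_rot: [0.768, 0.64, 0.0, 0.0]
ft_force: [0.9, -0.6, 0.7]
grip_width: 0.0512
grasp_force: 0.0
```

Request:
drive_tool --increments '[[[0,0,8],[0,0,0],0.6],[[0,0,20],[0,0,0],0.6],[[0,0,35],[0,0,0],0.6],[[0,0,40],[0,0,0],0.6],[[0,0,40],[0,0,0],0.6],[[5,5,30],[0,0,0],0.7],[[10,10,10],[0,0,0],0.8],[[0,0,0],[0,0,0],0.8]]'

```text
clock: 31.67
eef_pos: [0.4239, 0.1305, 0.245]
tool_rot: [0.768, 0.64, 0.005, 0.002]
ft_force: [1.2, -0.0, -0.0]
grip_width: 0.0683
grasp_force: 0.0
```

```bash
python3 - <<'E'
from h import *
print(tcp()[:2])
p=camera("wrist");save(p,"w11.png");q=camera("side")
for x in (p,q):
    for o in silhouettes("lime",x)[:1]: print(fit("lime",[(x,o["region"])],(.405,.116,0),z=.048,freeyaw=False))
    for o in silhouettes("upper_tier",x)[:1]: print(fit("upper_tier",[(x,o["region"])],(.454,.107,-.18),z=.032,freeyaw=False))
E
```

```text
(array([0.4238512 , 0.13047139, 0.24497101]), np.float64(1.3899560953690933))
(array([0.40718583, 0.11604461, 1.34145404]), np.float64(0.14138573820732359))
(array([ 0.45426478,  0.10737041, -0.17928447]), np.float64(0.11134010654446835))
(array([0.40535995, 0.11601314, 0.8433441 ]), np.float64(0.06697326818051164))
(array([ 0.45298002,  0.10708472, -0.17558508]), np.float64(0.14554183813443078))
```

View pics/w11.png

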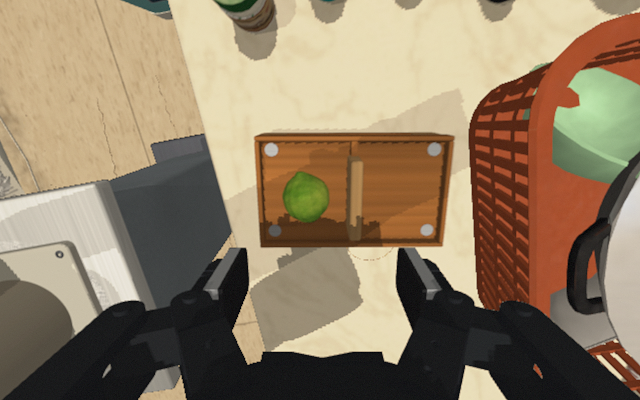

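Request:
drive_tool --increments '[[[0,25,5],[0,0,6.9],0.8],[[0,25,5],[0,0,6.9],0.8],[[0,25,5],[0,0,6.9],0.8],[[0,25,0],[0,0,6.9],0.8],[[10,25,0],[0,0,6.9],0.8],[[15,25,0],[0,0,6.9],0.8],[[15,20,0],[0,0,6.9],0.8],[[15,15,0],[0,0,6.9],0.8]]'

```text
clock: 32.63
eef_pos: [0.475, 0.315, 0.2542]
tool_rot: [0.381, 0.925, -0.001, -0.0]
ft_force: [0.3, 0.6, 0.1]
grip_width: 0.0683
grasp_force: 0.0
```

Request:
drive_tool --increments '[[[15,0,0],[0,0,6.9],0.8],[[15,0,0],[0,0,6.9],0.8],[[15,0,0],[0,0,6.9],0.8],[[15,0,0],[0,0,6.9],0.8],[[14,0,0],[0,0,6.9],0.8],[[0,0,0],[0,0,0],0.8],[[0,0,0],[0,0,0],0.8],[[0,0,0],[0,0,0],0.8]]'

```text
clock: 33.3
eef_pos: [0.5485, 0.3134, 0.2547]
tool_rot: [0.094, 0.996, -0.0, -0.001]
ft_force: [0.2, 0.7, 0.1]
grip_width: 0.0684
grasp_force: 0.0
```

```bash
python3 - <<'E'
from h import *
p=wfit("mill",(.553,.317,0),fy=False,img="w12.png")
for d in silhouettes("mill",p): print(d["conf"],d["bbox"],fit("mill",[(p,d["region"])],(.553,.317,0),freeyaw=False))
E
```

```text
mill pose [0.5517 0.3161 0.0241] err 0.15 tcp [0.5485 0.3137 0.2555] psi 2.954 zax [-0. -0. -1.] q [ 0.52  0.51  0.46  1.52 -0.    0.71] t 33.4 F [-1.  -0.3  0.9]
 delta mm [3.3 2.5]  dyaw deg to yaw+90: -77.9  to yaw: 12.1
0.85 [293.2, 74.2, 334.0, 113.0] (array([0.553, 0.317, 0.   ]), np.float64(1.0))
0.84 [300.8, 224.1, 335.3, 279.2] (array([0.553, 0.317, 0.   ]), np.float64(1.0))
0.74 [308.4, 148.7, 345.1, 199.1] (array([0.55180523, 0.3168296 , 0.0367551 ]), np.float64(0.14207877710091188))
```

View pics/w12.png

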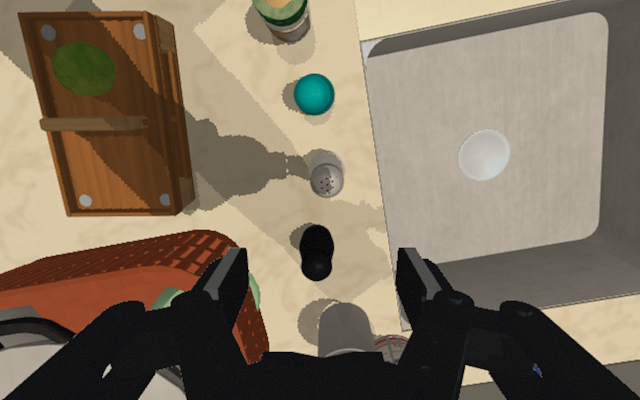

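Request:
drive_tool --increments '[[[3,3,-15],[0,0,0],0.8],[[0,0,-35],[0,0,0],0.8],[[0,0,-40],[0,0,0],0.8],[[0,0,-30],[0,0,0],0.8],[[0,0,-20],[0,0,0],0.8],[[0,0,0],[0,0,0],0.8],[[0,0,0],[0,0,0],0.8],[[0,0,0],[0,0,0],0.8]]'

```text
clock: 34.12
eef_pos: [0.5532, 0.3175, 0.1177]
tool_rot: [0.093, 0.996, 0.001, 0.002]
ft_force: [1.4, 0.2, 0.7]
grip_width: 0.0683
grasp_force: 0.0
```

```bash
python3 - <<'E'
from h import *
p=wfit("mill",(.5518,.3165,0),fy=False,img="w13.png")
E
```

```text
mill pose [0.5503 0.3173 0.0688] err 0.14 tcp [0.5538 0.3177 0.1185] psi 2.955 zax [ 0.005  0.003 -1.   ] q [ 0.52  0.57  0.21  1.2  -0.    0.71] t 34.22 F [-0.4 -0.5  0.4]
 delta mm [-3.5 -0.4]  dyaw deg to yaw+90: -75.3  to yaw: 14.7
```

View pics/w13.png

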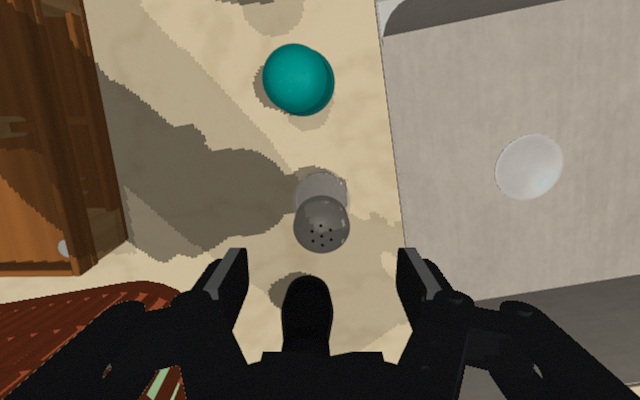

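Request:
drive_tool --increments '[[[-3,0,-10],[-0.2,0.3,0],0.8],[[0,0,-25],[0,0,0],0.8],[[0,0,-25],[0,0,0],0.8],[[0,0,-15],[0,0,0],0.8],[[0,0,-8],[0,0,0],0.8],[[0,0,-4],[0,0,0],0.8],[[0,0,0],[0,0,0],0.8],[[0,0,0],[0,0,0],0.8]]'

```text
clock: 34.88
eef_pos: [0.5502, 0.3172, 0.0297]
tool_rot: [0.093, 0.996, -0.001, -0.001]
ft_force: [-0.4, -0.5, -0.0]
grip_width: 0.0681
grasp_force: 0.0
```

Request:
drive_tool --increments '[[[0,0,0],[0,0,0],0.7],[[0,0,0],[0,0,0],0.6],[[0,0,0],[0,0,0],0.5],[[0,0,0],[0,0,0],0.4],[[0,0,0],[0,0,0],0.4],[[0,0,0],[0,0,0],0.4],[[0,0,0],[0,0,0],0.4],[[0,0,0],[0,0,0],0.4]]'

```text
clock: 35.55
eef_pos: [0.5504, 0.3174, 0.0303]
tool_rot: [0.093, 0.996, -0.001, -0.001]
ft_force: [-0.7, 0.0, 5.3]
grip_width: 0.038
grasp_force: 59.7
```

Request:
drive_tool --increments '[[[0,0,5],[0,0,0],0.4],[[0,0,15],[0,0,0],0.4],[[0,0,30],[0,0,0],0.4],[[0,0,40],[0,0,0],0.4],[[0,0,35],[0,0,0],0.4],[[-10,0,15],[0,0,0],0.4],[[-15,0,0],[0,0,0],0.4],[[0,0,0],[0,0,0],0.4]]'

```text
clock: 36.22
eef_pos: [0.523, 0.3171, 0.1706]
tool_rot: [0.093, 0.996, -0.001, -0.002]
ft_force: [-0.4, -0.9, -1.4]
grip_width: 0.0382
grasp_force: 59.6
```

```bash
python3 - <<'E'
from h import *
t=np.array([.4541+.0492,.1068-.009])
e,psi,z,o=tcp();print((t-e[:2])*1000,e,np.degrees(np.pi-.18-psi),z,o["grip_width"],o["grasp_force"])
E
```

```text
[ -19.68926864 -219.2626917 ] [0.52298927 0.31706269 0.17059843] 0.33284847226582637 [-0.00366908 -0.00203099 -0.99999121] 0.03822294821531686 59.63119667430874
```

Request:
drive_tool --increments '[[[-10,-15,0],[0,0,0.3],0.4],[[-10,-28,0],[0,0,0],0.4],[[0,-32,0],[0,0,0],0.4],[[0,-34,0],[0,0,0],0.4],[[0,-34,0],[0,0,0],0.4],[[0,-30,0],[0,0,0],0.4],[[0,-24,0],[0,0,0],0.4],[[0,-14,0],[0,0,0],0.4]]'

```text
clock: 36.88
eef_pos: [0.5036, 0.1028, 0.1677]
tool_rot: [0.092, 0.996, -0.003, -0.003]
ft_force: [0.3, 0.1, -1.3]
grip_width: 0.0383
grasp_force: 59.7
```

Request:
drive_tool --increments '[[[0,-7,0],[0,0,0],0.4],[[0,0,0],[0,0,0],0.4],[[0,0,0],[0,0,0],0.4],[[0,0,0],[0,0,0],0.4]]'

```text
clock: 37.22
eef_pos: [0.5044, 0.0996, 0.1683]
tool_rot: [0.09, 0.996, -0.002, -0.002]
ft_force: [0.3, 0.0, -0.7]
grip_width: 0.0381
grasp_force: 59.7
```

```bash
python3 - <<'E'
from h import *
t=np.array([.4541+.0492,.1068-.009])
e,psi,z,o=tcp();print((t-e[:2])*1000,e,np.degrees(np.pi-.18-psi),z,o["grip_width"],o["grasp_force"])
b=camera("side");a=camera("scene");P=[]
for p in(a,b):
    u,v=proj(p,(.5,.1,.12))[0].astype(int);P.append(cv2.resize(p["image"][v-60:v+60,u-60:u+60,::-1],None,fx=3.3,fy=3.3,interpolation=2))
    m=find("mill",p,(.503,.098,.18))
    print(fit("mill",[(p,m)],(.503,.098,0),z=.1706-.0303,freeyaw=False))
cv2.imwrite("pics/c14.png",cv2.hconcat(P))
E
```

```text
[-1.08416417 -1.80000733] [0.50438416 0.09960001 0.16827237] 0.03532548412429938 [-0.00497013 -0.00292554 -0.99998337] 0.03809984086018095 59.688090748968534
(array([0.50701279, 0.09560211, 0.16562263]), np.float64(0.3983341499265066))
(array([0.50611086, 0.0944503 , 0.08297436]), np.float64(0.5661355097810596))
```

View pics/c14.png

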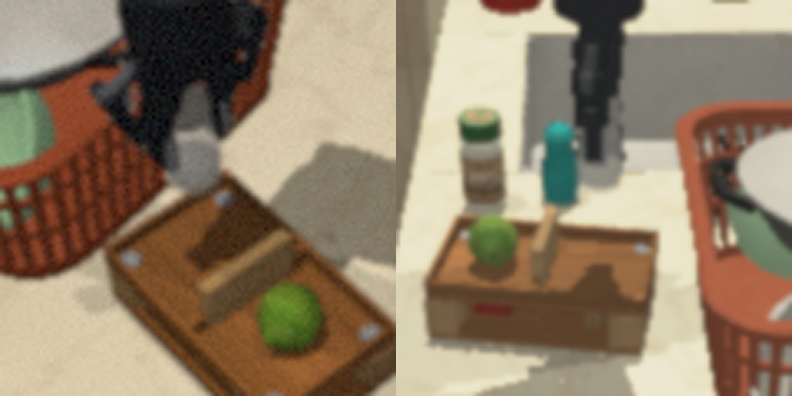

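Request:
drive_tool --increments '[[[-1,-2,-8],[0.2,-0.3,0],0.4],[[0,0,-20],[0,0,0],0.4],[[0,0,-24],[0,0,0],0.4],[[0,0,-16],[0,0,0],0.4],[[0,0,-9],[0,0,0],0.4],[[0,0,-5],[0,0,0],0.4],[[0,0,-3],[0,0,0],0.4],[[0,0,-1],[0,0,0],0.4]]'

```text
clock: 38.08
eef_pos: [0.5038, 0.097, 0.0828]
tool_rot: [0.091, 0.996, 0.0, 0.001]
ft_force: [0.3, -0.3, 0.2]
grip_width: 0.0381
grasp_force: 59.7
```

Request:
drive_tool --increments '[[[0,0,0],[0,0,0],0.4],[[0,0,0],[0,0,0],0.4],[[0,0,0],[0,0,0],0.4]]'

```text
clock: 38.33
eef_pos: [0.5041, 0.0969, 0.0835]
tool_rot: [0.091, 0.996, 0.0, 0.001]
ft_force: [0.0, -0.8, -1.2]
grip_width: 0.0383
grasp_force: 59.7
```

Request:
drive_tool --increments '[[[0,0,-2],[0,0,0],0.4],[[0,0,-1.5],[0,0,0],0.4],[[0,0,-1],[0,0,0],0.4],[[0,0,0],[0,0,0],0.4],[[0,0,0],[0,0,0],0.4]]'

```text
clock: 38.75
eef_pos: [0.5037, 0.0967, 0.0783]
tool_rot: [0.091, 0.996, 0.0, 0.001]
ft_force: [0.8, -1.4, 1.0]
grip_width: 0.0383
grasp_force: 60.0
```

Request:
drive_tool --increments '[[[0,0,0],[0,0,0],0.47],[[0,0,0],[0,0,0],0.52],[[0,0,0],[0,0,0],0.57],[[0,0,0],[0,0,0],0.65],[[0,0,0],[0,0,0],0.65],[[0,0,0],[0,0,0],0.65],[[0,0,0],[0,0,0],0.65]]'

```text
clock: 39.33
eef_pos: [0.5033, 0.0968, 0.0781]
tool_rot: [0.091, 0.996, 0.0, 0.0]
ft_force: [0.6, 0.9, 0.2]
grip_width: 0.0555
grasp_force: 0.0
```

Request:
drive_tool --increments '[[[0,0,8],[0,0,0],0.65],[[0,0,20],[0,0,0],0.65],[[0,0,35],[0,0,0],0.65],[[0,0,40],[0,0,0],0.65],[[0,0,40],[0,0,0],0.65],[[-15,0,20],[0,0,0],0.65],[[-35,-20,0],[0,0,0],0.65],[[-30,-40,0],[0,0,0],0.65]]'

```text
clock: 40.0
eef_pos: [0.4284, 0.0448, 0.2434]
tool_rot: [0.088, 0.996, 0.001, 0.002]
ft_force: [0.4, -1.6, -0.2]
grip_width: 0.0554
grasp_force: 0.0
```

Request:
drive_tool --increments '[[[-20,-40,0],[0,0,0],0.65],[[-10,-40,0],[0,0,0],0.65],[[0,-30,0],[0,0,0],0.65],[[0,0,0],[0,0,0],0.65],[[0,0,0],[0,0,0],0.65],[[0,0,0],[0,0,0],0.65]]'

```text
clock: 40.5
eef_pos: [0.3998, -0.0637, 0.2415]
tool_rot: [0.091, 0.996, 0.0, 0.001]
ft_force: [0.2, 0.5, 0.7]
grip_width: 0.0554
grasp_force: 0.0
```

```bash
python3 - <<'E'
from h import *
b=camera("side");a=camera("scene");P=[]
for p in(a,b):
    u,v=proj(p,(.46,.1,.08))[0].astype(int);P.append(cv2.resize(p["image"][v-50:v+50,u-50:u+50,::-1],None,fx=4,fy=4,interpolation=2))
    for n,x,z in(("mill",(.503,.097,0),.048),("lime",(.405,.116,0),.048),("upper_tier",(.454,.107,-.18),.032)):
        m=find(n,p,(x[0],x[1],z+.03))
        print(n,fit(n,[(p,m)],x,z=z,freeyaw=False) if m is not None else None)
cv2.imwrite("pics/c15.png",cv2.hconcat(P))
E
```

```text
mill (array([0.50898074, 0.09398089, 0.13508804]), np.float64(0.12009499038787741))
lime (array([ 0.41078619,  0.11362476, -0.01107145]), np.float64(0.1148659896787082))
upper_tier (array([ 0.4579108,  0.1059543, -0.1753336]), np.float64(0.20324084946489085))
mill (array([0.50261674, 0.09968335, 0.13790053]), np.float64(0.131060828680576))
lime (array([0.40542205, 0.11630442, 0.06456331]), np.float64(0.14628879892037783))
upper_tier (array([ 0.45380995,  0.10687181, -0.17442255]), np.float64(0.26016566265060237))
```

View pics/c15.png

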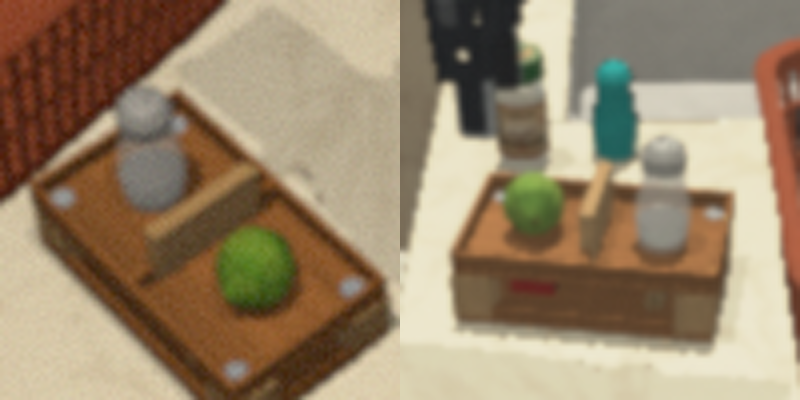

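Both views show the mill upright in one compartment, the lime in the other, and the upper tier still seated.

```bash
python3 -c "
from workcell import *
print(job_done())"
```

```text
the job is handed in; nothing more can be done
None
```

I handed the job in at about 40 s of the 128 s allowed. `job_done()` returned no verdict, but my last pictures showed the matchbox and peg in the lower tier, the upper tier seated on it, and the mill upright and the lime in its two compartments.

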